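Shut and rack the assembly fluids

ROBOT

A 7-joint arm with a two-finger parallel gripper is mounted at the origin on the work surface. World frame = base frame: x ahead of the robot, y to its left, z up, the work surface at z = 0. Lengths are in m, angles in degrees, forces in N, time in s.
With the tool pointing down it reaches from about 0.35 to 0.775 m from the base axis. Payload 3.1 kg.
Tool frame: the origin (TCP) lies on the centre line of the jaws, within the pads' length; the fingertips stand 17 mm ahead of it and the grasp point (between the pads) lies 2 mm behind it (robot.tip_reach is the distance from the TCP to the fingertips, in m); z points along the fingers, y is the direction in which the jaws open and shut (so a half turn about z gives the same grasp; the last joint's range is limited). The gripper opens to 85 mm and grips with 20 to 120 N. Pads are 22 mm wide; open, the fingers measure 114 mm over their backs; the gripper's body (76 mm by 85 mm) begins 54 mm behind the grasp point. The pads swing forward as they close: fully open they stand 13 mm farther back than shut.
Start: joints at [64.36, 17.813, 0.802, 86.603, -0.252, 75.585, -1.558], TCP at [0.217, -0.505, 0.222] pointing down, gripper open.
Joint ranges: [-154.91, 154.91], [-16.99, 109.72], [-72.82, 74.43], [7.12, 147.25], [-82.49, 262.49], [11.32, 116.49], [-174.64, 174.64]. Speed limits (degrees/s): [159.86, 159.86, 180, 180, 180, 180, 180].

INTERFACE

Orientations are given as [roll, pitch, yaw] about the fixed x, y, z axes, in that order (R = Rz(yaw) Ry(pitch) Rx(roll)).
In Python, from station import robot, fingers, vision, workorder, recognise gives the robot as it stands. Calls block until the motion is done:
- robot.move_to(position, orientation): joint-space move of the TCP to a pose.
- robot.line_to(position, orientation=None, velocity=0.15, f_stop=None): straight line of the TCP; orientation=None keeps the orientation; velocity is the mean speed in m/s. With f_stop (N) it stops when the force on the tool has changed by that much, and returns True; else False.
- robot.move_j(angles): joint-space move.
- fingers.gripper_to(opening, force=None): opening from 0.0 (shut) to 1.0 (fully open); force is the grip in N (None keeps the last); returns when the fingers have stopped.
- robot.pause(seconds).
- robot.inverse_kinematics(position, orientation): joint angles nearest the present ones, or None.
- vision.grab_frame(name): name is "scene" or "top" or "wrist"; returns the picture (384x512x3 uint8, red, green, blue); there is no depth.
- vision.calibration(name): a dict with "mtx" (3x3 intrinsics, pixels), "extrinsics" (4x4, takes a point from world to camera coordinates); the wrist camera has in their place "T_tool_cam" (4x4, takes a point from camera to tool coordinates, whose origin is the TCP and whose axes are the flange's). Camera axes: x right, y up, looking along -z (the intrinsics and any distortion apply to the point x, -y, -z); pixel columns grow to the right and rows downward; lengths in m; the calibration is good to about 2 mm. A picture is of the moment at which its call begins: read the wrist's pose just before it. calibration takes no time and is no camera call.
A pose or a line that the arm cannot do raises robot.PlanningError and nothing moves.
- workorder.close_job(): hands the job in, once; it reports no verdict.
Trained networks look in the newest picture that a camera, given by its name, has taken for a name from the list of things; names that differ only in an ending like _2 or _b are one class to them, and where a whole thing is asked for, a point or a joint stands for the part that bears it (a point fixed in the world has none). Each returns a list of dicts, best first, with "p" (0 to 1); they miss things now and then, are a little off and sometimes report something else, mostly with a low value. They report only what shows in the picture. A call takes as long as a camera call. They do not tell look-alikes from the thing itself.
- recognise(label, camera): "rect" ([centre column, centre row, width, height] in pixels, round what is visible of it).
Readings, each from a call of its own:
- robot.current_time_s(): time.
- robot.current_joint_positions(): joint angles.
- robot.current_dq(): joint speeds.
- robot.current_joint_torque(): joint torques, N m.
- robot.current_tool_pos(): TCP position.
- robot.current_eef_rot(): TCP orientation.
- robot.current_contact_force(): force on the tool from outside, world axes, zero at the start.
- robot.current_torque(): the same for the moment, N m.
- robot.current_finger_gap(): opening from 0.0 (shut) to 1.0 (fully open).
Only numpy, scipy, OpenCV 4.12 (cv2) and the standard library are available. Lean on these libraries where they do the work, as an engineer would, in place of code of your own. Each camera call takes 0.05 s, during which the arm holds its last target. There are 200 camera calls.

TASK

Close up the piston bench for the night: press the cap of every fluid bottle on the bench fully home so that it is shut, and only then lift that bottle and stand it in the raised sloped rack, every bottle seated flat on the sloping tray floor inside the lips, right way up. Any order and any place along the rack will do; leave the pistons, pin, ring and tools where they are.

Things in the scene. Friction and masses are not known exactly. Their poses are not given: they have to be found in the camera images.
- bottle_red: loose squat red fluid bottle with a white label band and a black cap: round, 60 mm across and straight-sided up to 56 mm, a cone shoulder up to 72 mm where the cap sits when shut, about 0.16 kg, weight low down; origin at the centre of its underside, z up along the bottle. May be absent (None).
- cap_red (a joint): push-on nozzle cap of the red bottle, m along the bottle's axis: 0 = fully down on the shoulder (shut), 0.012 = fully up with the white nozzle showing below it. It grips the nozzle and stays where it is left; moving it takes about 5 N either way, with a hard stop when shut; it never leaves the bottle. Black, round, 22 mm across, 24 mm tall; its flat top is 96 mm above the bottle's underside when shut, up to 108 mm when up.
- bottle_blue: loose squat blue fluid bottle with a white label band and a black cap: round, 60 mm across and straight-sided up to 56 mm, a cone shoulder up to 72 mm where the cap sits when shut, about 0.16 kg, weight low down; origin at the centre of its underside, z up along the bottle. May be absent (None).
- cap_blue (a joint): push-on nozzle cap of the blue bottle, m along the bottle's axis: 0 = fully down on the shoulder (shut), 0.012 = fully up with the white nozzle showing below it. It grips the nozzle and stays where it is left; moving it takes about 5 N either way, with a hard stop when shut; it never leaves the bottle. Black, round, 22 mm across, 24 mm tall; its flat top is 96 mm above the bottle's underside when shut, up to 108 mm when up.
- bottle_green: loose squat green fluid bottle with a white label band and a black cap: round, 60 mm across and straight-sided up to 56 mm, a cone shoulder up to 72 mm where the cap sits when shut, about 0.16 kg, weight low down; origin at the centre of its underside, z up along the bottle. May be absent (None).
- cap_green (a joint): push-on nozzle cap of the green bottle, m along the bottle's axis: 0 = fully down on the shoulder (shut), 0.012 = fully up with the white nozzle showing below it. It grips the nozzle and stays where it is left; moving it takes about 5 N either way, with a hard stop when shut; it never leaves the bottle. Black, round, 22 mm across, 24 mm tall; its flat top is 96 mm above the bottle's underside when shut, up to 108 mm when up.
- bottle_yellow: loose squat yellow fluid bottle with a white label band and a black cap: round, 60 mm across and straight-sided up to 56 mm, a cone shoulder up to 72 mm where the cap sits when shut, about 0.16 kg, weight low down; origin at the centre of its underside, z up along the bottle. May be absent (None).
- cap_yellow (a joint): push-on nozzle cap of the yellow bottle, m along the bottle's axis: 0 = fully down on the shoulder (shut), 0.012 = fully up with the white nozzle showing below it. It grips the nozzle and stays where it is left; moving it takes about 5 N either way, with a hard stop when shut; it never leaves the bottle. Black, round, 22 mm across, 24 mm tall; its flat top is 96 mm above the bottle's underside when shut, up to 108 mm when up.
- bottle_orange: loose squat orange fluid bottle with a white label band and a black cap: round, 60 mm across and straight-sided up to 56 mm, a cone shoulder up to 72 mm where the cap sits when shut, about 0.16 kg, weight low down; origin at the centre of its underside, z up along the bottle. May be absent (None).
- cap_orange (a joint): push-on nozzle cap of the orange bottle, m along the bottle's axis: 0 = fully down on the shoulder (shut), 0.012 = fully up with the white nozzle showing below it. It grips the nozzle and stays where it is left; moving it takes about 5 N either way, with a hard stop when shut; it never leaves the bottle. Black, round, 22 mm across, 24 mm tall; its flat top is 96 mm above the bottle's underside when shut, up to 108 mm when up.
- bottle_grey: loose squat grey fluid bottle with a white label band and a black cap: round, 60 mm across and straight-sided up to 56 mm, a cone shoulder up to 72 mm where the cap sits when shut, about 0.16 kg, weight low down; origin at the centre of its underside, z up along the bottle. May be absent (None).
- cap_grey (a joint): push-on nozzle cap of the grey bottle, m along the bottle's axis: 0 = fully down on the shoulder (shut), 0.012 = fully up with the white nozzle showing below it. It grips the nozzle and stays where it is left; moving it takes about 5 N either way, with a hard stop when shut; it never leaves the bottle. Black, round, 22 mm across, 24 mm tall; its flat top is 96 mm above the bottle's underside when shut, up to 108 mm when up.
- rack: blue steel bottle rack screwed to the bench, base plate 110 x 420 mm; origin at the centre of its underside, y along its length; carries the sloped tray
- rack_tray: the rack's sloped tray, fixed to the rack, its floor 60 mm above the bench in the middle and sloping 0.21 rad (12 degrees) down towards the rack's front (-x of the rack, the robot's side); origin at the centre of the tray floor's upper face, x across the tray (up the slope), y along it, z square to the floor. Inside, the floor is 80 mm (x) by 360 mm (y); lips 3 mm thick rise 20 mm above the floor at the front (-x) and both ends and 16 mm at the back (+x).
- piston_a: bystander, to be left alone: aluminium piston, 86 mm across, 72 mm tall, standing on its skirt, its pin sticking out at one side; origin at the centre of its underside
- piston_b: bystander, to be left alone: aluminium piston like piston_a; origin at the centre of its underside
- wrist_pin: bystander, to be left alone: polished steel piston pin standing on end, 22 mm across, 62 mm tall; origin at the centre of its underside
- piston_ring: bystander, to be left alone: dark flat piston ring, 86 mm across, 4 mm thick; origin at the centre of its underside
- feeler: bystander, to be left alone: folded steel feeler gauge, about 24 x 95 mm, 10 mm thick, lying flat; origin at the centre of its underside
- spanner: bystander, to be left alone: steel spanner, 170 mm long, lying flat; origin at the centre of its underside (handle towards -x)
- driver: bystander, to be left alone: screwdriver, 200 mm long, lying flat; origin at the centre of its underside (handle towards -x)
There are look-alikes about, which are no part of the job. There is more than one size of the bottle_green; the one meant has the size given above.

How it is judged (in metres and radians):
At the end, for the whole second after the job is handed in: Every bottle present has its cap within 2 mm of fully shut and stands right way up inside the tray: underside within 6 mm of the tray floor, square to the floor within 0.1 rad, its centre within 16 mm of the tray's long middle line and 160 mm of its middle, at rest (value of joint each of cap_red, cap_blue, cap_green, cap_yellow, cap_orange, cap_grey below 0.002 m and z of bottle_red in the frame of rack_tray between -0.005 and 0.006 m and x of bottle_red in the frame of rack_tray between -0.016 and 0.016 m and y of bottle_red in the frame of rack_tray between -0.16 and 0.16 m and angle between the z axis of each of bottle_red, bottle_blue, bottle_green, bottle_yellow, bottle_orange, bottle_grey and the z axis of rack_tray, either way round below 0.1 rad and angle between each of bottle_red, bottle_blue, bottle_green, bottle_yellow, bottle_orange, bottle_grey's own z axis and vertical below 0.5 rad and linear speed of each of bottle_red, bottle_blue, bottle_green, bottle_yellow, bottle_orange, bottle_grey below 0.02 m/s and z of bottle_blue in the frame of rack_tray between -0.005 and 0.006 m and x of bottle_blue in the frame of rack_tray between -0.016 and 0.016 m and y of bottle_blue in the frame of rack_tray between -0.16 and 0.16 m and z of bottle_green in the frame of rack_tray between -0.005 and 0.006 m and x of bottle_green in the frame of rack_tray between -0.016 and 0.016 m and y of bottle_green in the frame of rack_tray between -0.16 and 0.16 m and z of bottle_yellow in the frame of rack_tray between -0.005 and 0.006 m and x of bottle_yellow in the frame of rack_tray between -0.016 and 0.016 m and y of bottle_yellow in the frame of rack_tray between -0.16 and 0.16 m and z of bottle_orange in the frame of rack_tray between -0.005 and 0.006 m and x of bottle_orange in the frame of rack_tray between -0.016 and 0.016 m and y of bottle_orange in the frame of rack_tray between -0.16 and 0.16 m and z of bottle_grey in the frame of rack_tray between -0.005 and 0.006 m and x of bottle_grey in the frame of rack_tray between -0.016 and 0.016 m and y of bottle_grey in the frame of rack_tray between -0.16 and 0.16 m); the robot touches nothing.
It fails at once if a bottle is lifted off the bench with its cap not shut ((value of joint cap_red above 0.004 m and height (world z) of bottle_red above 0.035 m) or (value of joint cap_blue above 0.004 m and height (world z) of bottle_blue above 0.035 m) or (value of joint cap_green above 0.004 m and height (world z) of bottle_green above 0.035 m) or (value of joint cap_yellow above 0.004 m and height (world z) of bottle_yellow above 0.035 m) or (value of joint cap_orange above 0.004 m and height (world z) of bottle_orange above 0.035 m) or (value of joint cap_grey above 0.004 m and height (world z) of bottle_grey above 0.035 m)).
It fails at once if a piston, the pin, the ring or a tool is moved by more than 2.5 cm (distance of any of piston_a, piston_b, wrist_pin, piston_ring, feeler, spanner, driver from where it was at the start of the episode above 0.025 m).
Of bottle_red, bottle_blue, bottle_green, bottle_yellow, bottle_orange, bottle_grey only 4 to 5 are there at a start; the rules pass over those that are not, and their reading is None.
At some moment in a run one of bottle_red, bottle_blue, bottle_green, bottle_yellow, bottle_orange, bottle_grey may be knocked a few centimetres aside while the robot is not near it.
It also fails if it takes over 200 s, if anything falls off the work surface, if the arm or the gripper's body presses on something with over 40 N, if the wrist force passes 120 N, or if a joint passes its speed limit or range.

## Working session

There is one attempt and no reset: what is moved stays moved. The work goes in short steps, each a Python script; the robot and the scene stay as the last script left them, time stands still between calls to the robot, and variables do not carry over. Pictures are saved under pics/ and viewed, about 12 in all and at most 16, crops included, and the job is handed in when it is done.

```bash
mkdir -p pics; ls; python3 - <<'E'
from station import robot, fingers, vision, workorder, recognise
import cv2,numpy as np
for c in("scene","top"):
    im=vision.grab_frame(c); cv2.imwrite(f"pics/{c}0.png",cv2.resize(im[:,:,::-1],(800,600)))
    k=vision.calibration(c); print(c,k)
    for l in ["bottle_red","bottle_blue","bottle_green","bottle_yellow","bottle_orange","bottle_grey","rack"]:
        print(l,[(round(d["p"],2),[int(v) for v in d["rect"]]) for d in recognise(l,c) if d["p"]>.2])
print(vision.calibration("wrist"),robot.current_time_s(),robot.current_eef_rot(),robot.current_tool_pos())
E
```

```text
pics
scene {'mtx': array([[383.86221089,   0.        , 263.56058466],
       [  0.        , 383.86221089, 188.90223409],
       [  0.        ,   0.        ,   1.        ]]), 'extrinsics': array([[ 0.02410989,  0.99961962, -0.01339123,  0.02445082],
       [-0.67551615,  0.02616431,  0.73688083,  0.26926132],
       [ 0.73695091, -0.00872013,  0.67589002, -1.46257286],
       [ 0.        ,  0.        ,  0.        ,  1.        ]])}
bottle_red [(0.58, [206, 185, 21, 33]), (0.53, [154, 191, 26, 32])]
bottle_blue [(0.61, [143, 221, 27, 39])]
bottle_green [(0.91, [328, 194, 22, 26]), (0.79, [330, 167, 17, 21]), (0.73, [358, 183, 21, 39])]
bottle_yellow [(0.88, [155, 190, 24, 37])]
bottle_orange [(0.85, [252, 193, 16, 35])]
bottle_grey [(0.32, [427, 219, 38, 45])]
rack [(0.68, [300, 237, 162, 66]), (0.46, [386, 195, 31, 16])]
top {'mtx': array([[439.13374346,   0.        , 252.31974554],
       [  0.        , 439.13374346, 193.33387793],
       [  0.        ,   0.        ,   1.        ]]), 'extrinsics': array([[ 2.63630079e-02, -9.99651785e-01, -1.14076066e-03,
        -2.76199151e-02],
   
[... 530 characters left out ...]
 []
rack [(0.96, [234, 159, 144, 52]), (0.5, [109, 164, 36, 33]), (0.4, [415, 175, 11, 67])]
{'mtx': array([[319.3173601 ,   0.        , 253.54090678],
       [  0.        , 319.3173601 , 191.82099223],
       [  0.        ,   0.        ,   1.        ]]), 'T_tool_cam': array([[ 5.13331655e-04,  9.58222562e-01,  2.86023177e-01,
         7.31131041e-02],
       [ 9.99999717e-01, -3.34589913e-04, -6.73791225e-04,
         6.88388795e-04],
       [-5.49941484e-04,  2.86023442e-01, -9.58222463e-01,
        -1.52389146e-01],
       [ 0.00000000e+00,  0.00000000e+00,  0.00000000e+00,
         1.00000000e+00]])} 0.8 [1.79994383e+02 1.20745440e-03 2.32535460e+01] [ 0.21714714 -0.5053554   0.22214026]
```

View pics/scene0.png

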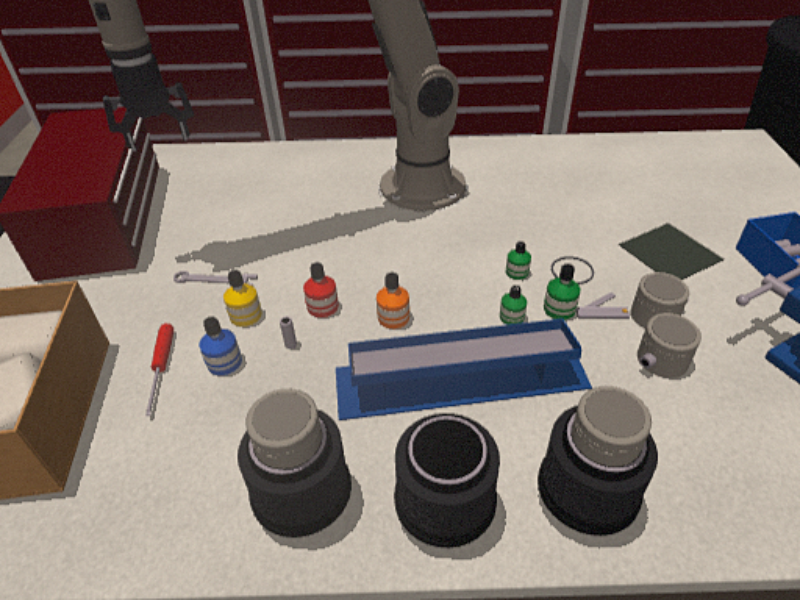

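View pics/top0.png

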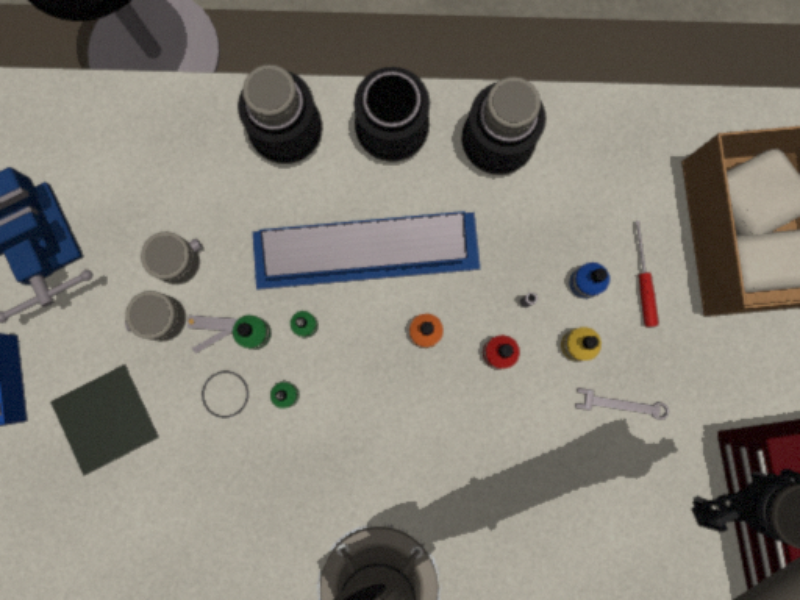

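The five job bottles show at (800-px top view) red (502,352), blue (590,280), yellow (582,344), orange (426,330) and big green (251,332). Two small green look-alikes are at (304,323) and (284,394). The rack, at (367,250), is turned slightly.

```bash
cat > h.py <<'E'
from station import robot, fingers, vision, workorder, recognise
import cv2,numpy as np
from scipy.spatial.transform import Rotation as Ro
def cam(name):
    k=vision.calibration(name); M=k["mtx"]
    if name=="wrist":
        T=np.eye(4); T[:3,:3]=Ro.from_euler("xyz",robot.current_eef_rot(),degrees=True).as_matrix(); T[:3,3]=robot.current_tool_pos()
        E=np.linalg.inv(T@k["T_tool_cam"])
    else: E=k["extrinsics"]
    return M,E
def proj(P,c):
    M,E=c; p=np.atleast_2d(P)@E[:3,:3].T+E[:3,3]; q=np.c_[p[:,0],-p[:,1],-p[:,2]]@M.T
    return q[:,:2]/q[:,2:]
def unproj(uv,z,c):
    M,E=c; d=np.linalg.inv(M)@[uv[0],uv[1],1]; d=E[:3,:3].T@(d*[1,-1,-1]); o=-E[:3,:3].T@E[:3,3]
    return o+d*(z-o[2])/d[2]
def grab(name):
    c=cam(name); return vision.grab_frame(name),c
def save(im,f): cv2.imwrite(f"pics/{f}.png",cv2.resize(im[:,:,::-1],(800,600)))
E
python3 - <<'E'
from h import *
c=cam("top"); s=.64
print("campos",-c[1][:3,:3].T@c[1][:3,3])
print("base",[unproj(np.array(p)*s,.004,c).round(3) for p in [(253,232),(475,212),(480,270),(257,287)]])
print("floor",[unproj(np.array(p)*s,z,c).round(3) for p,z in [((262,231),.068),((463,213),.068),((467,259),.052),((265,277),.052)]])
for n,p in dict(red=(508,350),blue=(599,275),yellow=(589,342),orange=(427,328),green=(244,330)).items():print(n,unproj(np.array(p)*s,.1,c).round(3))
# reach check
from itertools import product
for y in (-.15,.02,.1,.15):
    for yaw in(90,-90):
        print(y,yaw,[robot.inverse_kinematics([.62,y,z],[180,pit,yaw]) is not None for z in(.1,.2) for pit in(0,12,-12)], [robot.inverse_kinematics([.62,y,.1],list(Ro.from_matrix(np.array([[0,np.cos(.21),np.sin(.21)],[1,0,0],[0,np.sin(.21),-np.cos(.21)]])).as_euler("xyz",degrees=True))) is not None])
E
```

```text
campos [ 0.36134731 -0.0195496   1.27027168]
base [array([0.635, 0.255, 0.004]), array([ 0.684, -0.162,  0.004]), array([ 0.573, -0.173,  0.004]), array([0.53 , 0.242, 0.004])]
floor [array([0.623, 0.225, 0.068]), array([ 0.665, -0.133,  0.068]), array([ 0.585, -0.143,  0.052]), array([0.543, 0.219, 0.052])]
red [ 0.421 -0.21   0.1  ]
blue [ 0.554 -0.366  0.1  ]
yellow [ 0.438 -0.348  0.1  ]
orange [ 0.455 -0.072  0.1  ]
green [0.443 0.241 0.1  ]
-0.15 90 [True, True, True, True, True, True] [True]
-0.15 -90 [True, True, True, True, True, True] [True]
0.02 90 [True, True, True, True, True, True] [True]
0.02 -90 [True, True, True, True, True, True] [True]
0.1 90 [True, True, True, True, True, True] [True]
0.1 -90 [True, True, True, True, True, True] [True]
0.15 90 [True, True, True, True, True, True] [True]
0.15 -90 [True, True, True, True, True, True] [True]
```

```bash
python3 - <<'E'
from h import *
fingers.gripper_to(0.0)
robot.move_to([.52,.04,.33],[180,0,6.5])
im,c=grab("wrist"); save(im,"rack")
psi=np.radians(6.5)
Rr=Ro.from_euler("z",6.5,degrees=True).as_matrix(); T=Rr@Ro.from_euler("y",-.21).as_matrix()
o=np.array([.604,.042,0])
pts=np.array([T@[x,y,0]+o+[0,0,.06] for x,y in [(.04,.18),(.04,-.18),(-.04,-.18),(-.04,.18)]])
print((proj(pts,c)/.64).round(1)); print(robot.current_time_s(),robot.current_contact_force())
E
```

```text
[[167.4  83.6]
 [637.4  82.7]
 [615.6 185.8]
 [188.5 186.6]]
3.875 [ 0.55174691 -0.65493014 -0.25647711]
```

View pics/rack.png

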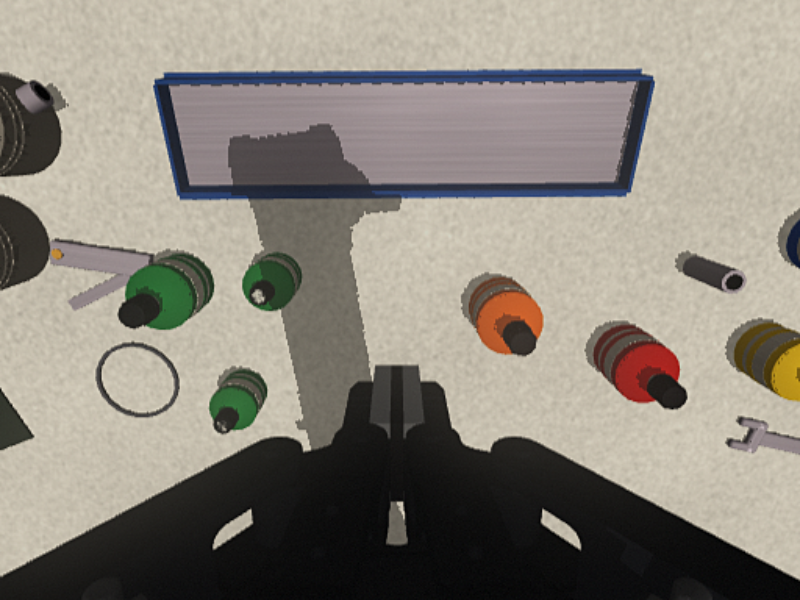

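The projected tray-floor corners match the picture to about 2 px, so the rack pose is confirmed. Next I press the caps, taking a close look before each one.

```bash
cat >> h.py <<'E'
Y0=96.5
Rr=Ro.from_euler("z",6.5,degrees=True).as_matrix(); TR=Rr@Ro.from_euler("y",-.21).as_matrix(); TO=np.array([.604,.042,.06])
RT=TR@np.array([[0,1,0],[1,0,0],[0,0,-1.]])
EUL=Ro.from_matrix(RT).as_euler("xyz",degrees=True)
def look(p,z=.085,tag=None,r=45):
    "cap axis from the dark blob near the expected point; z = height of its middle"
    im,c=grab("wrist"); u=proj([p[0],p[1],z],c)[0]
    m=(im.max(2)<60).astype(np.uint8); n,l,st,ce=cv2.connectedComponentsWithStats(m)
    best=[i for i in range(1,n) if 120<st[i,4]<2500 and st[i,2]<70 and st[i,3]<70 and np.hypot(*(ce[i]-u))<r]
    if tag: save(im,tag)
    if not best: print("no blob",u); return None
    i=min(best,key=lambda i:np.hypot(*(ce[i]-u)))
    q=unproj(ce[i],z,c); print("blob",st[i],"pix",u.round(),ce[i].round(),"->",q.round(4)); return q
E
cat > press.py <<'E'
import sys
from h import *
P=dict(red=(.421,-.21),blue=(.554,-.366),yellow=(.438,-.348),orange=(.455,-.072),green=(.443,.241))
for n in sys.argv[1:]:
    p=P[n]; print(n)
    robot.move_to([p[0],p[1],.25],[180,0,Y0])
    q=look(p,.09,"look_"+n)
    if q is None: continue
    robot.move_to([q[0],q[1],.15],[180,0,Y0])
    hit=robot.line_to([q[0],q[1],.106],velocity=.03,f_stop=18)
    z=robot.current_tool_pos()[2]; print("hit",hit,"tip z",round(z-robot.tip_reach,4),robot.current_contact_force().round(1) if hasattr(robot.current_contact_force(),'round') else robot.current_contact_force())
    robot.line_to([q[0],q[1],.17],velocity=.2)
    print(robot.current_time_s())
E
python3 press.py red
```

```text
red
blob [241 157  24  27 516] pix [252. 172.] [253. 170.] -> [ 0.4212 -0.2082  0.09  ]
hit False tip z 0.0892 [-0.4  0.3  0. ]
8.3417
```

View pics/look_red.png

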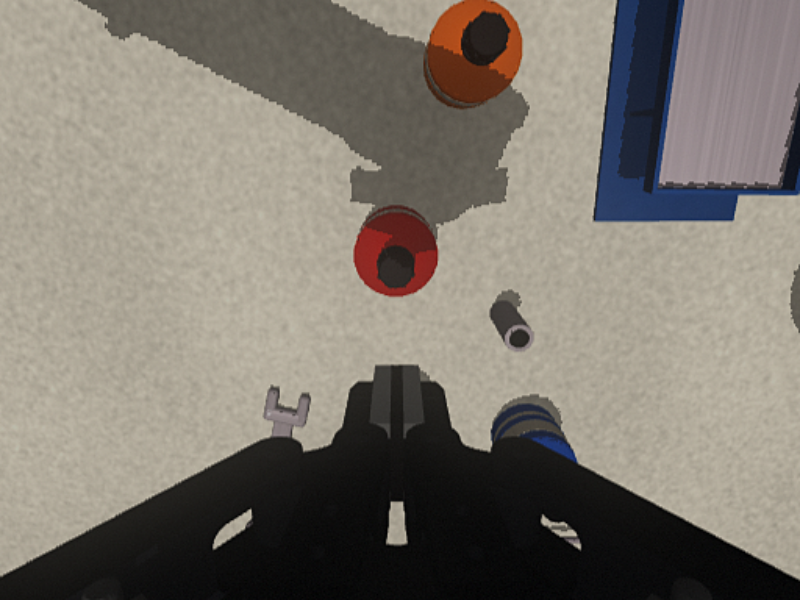

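```bash
python3 - <<'E'
from h import *
print(robot.tip_reach,robot.current_finger_gap(),robot.current_tool_pos())
robot.move_to([.421,-.21,.25],[180,0,Y0])
look((.421,-.21),.084,"red2")
im,c=grab("scene"); save(im,"scene1")
im=im[140:260,100:300]; cv2.imwrite("pics/s1c.png",cv2.resize(im[:,:,::-1],(800,480)))
E
```

```text
0.017 0.004316614235079652 [ 0.42144572 -0.20845551  0.17054694]
blob [242 157  24  27 521] pix [253. 170.] [253. 170.] -> [ 0.4213 -0.2096  0.084 ]
```

View pics/s1c.png

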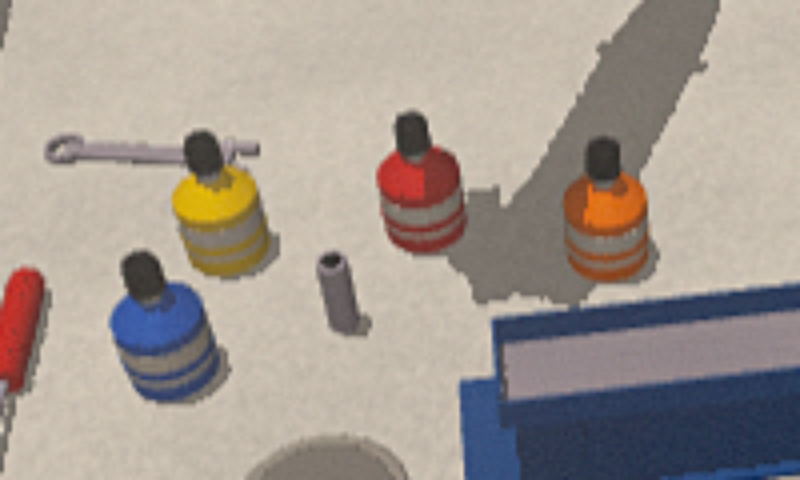

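```bash
python3 - <<'E'
from h import *
c=cam("scene");t=cam("top");w=cam("wrist")
p=np.array([.4213,-.2085])
for z in(0,.056,.084,.096,.108): print(z,((proj([*p,z],c)[0]-[100,140])*4).round(),(proj([*p,z],t)[0]/.64).round(),(proj([*p,z],w)[0]/.64).round())
print((proj(robot.current_tool_pos(),w)/.64).round(),(proj(np.array(robot.current_tool_pos())-[0,0,.017],w)/.64).round())
E
```

```text
0 [422. 223.] [498. 352.] [399. 243.]
0.056 [413. 167.] [503. 351.] [399. 257.]
0.084 [409. 138.] [505. 350.] [399. 266.]
0.096 [407. 125.] [506. 350.] [399. 270.]
0.108 [404. 112.] [508. 349.] [399. 274.]
[[395. 376.]] [[395. 356.]]
```

View pics/red2.png

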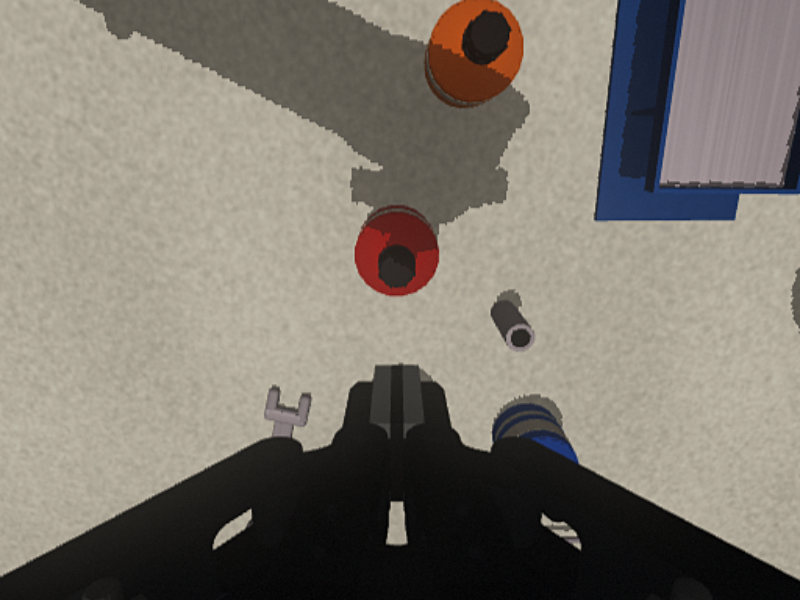

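Nothing was touched, and the picture suggests the tips end short of the stated reach. I'll press further down, guarded by force, and watch the force along the way.

```bash
python3 - <<'E'
from h import *
w=cam("wrist"); T=lambda v:Ro.from_euler("xyz",robot.current_eef_rot(),degrees=True).apply(v)+robot.current_tool_pos()
print([(s,(proj(T([x,0,s]),w)[0,1]/.64).round()) for x in(.0,.011) for s in(-.01,0,.01,.017)])
q=[.4213,-.2090]
robot.move_to([*q,.12],[180,0,Y0])
for z in np.arange(.114,.084,-.003):
    hit=robot.line_to([*q,z],velocity=.02,f_stop=18); print(hit,round(robot.current_tool_pos()[2],4),np.round(robot.current_contact_force(),1))
    if hit: break
print(robot.current_joint_torque())
im,c=grab("scene"); im=im[140:260,100:300]; cv2.imwrite("pics/s2c.png",cv2.resize(im[:,:,::-1],(800,480)))
E
```

```text
[(-0.01, np.float64(390.0)), (0, np.float64(376.0)), (0.01, np.float64(364.0)), (0.017, np.float64(356.0)), (-0.01, np.float64(358.0)), (0, np.float64(346.0)), (0.01, np.float64(335.0)), (0.017, np.float64(328.0))]
False 0.1144 [-0.3 -0.3  0.6]
False 0.1108 [ 0.7 -0.   0.7]
False 0.1078 [-0.7  0.7  0.1]
False 0.1048 [ 0.  -0.4  0.4]
False 0.1018 [ 0.6  0.7 -0.2]
False 0.0988 [-0.6 -1.  -1.1]
False 0.0958 [ 0.1  0.4 -0.5]
False 0.0931 [ 0.8 -0.1  1.2]
False 0.0902 [-0.2  0.3  2.8]
False 0.087 [ 0.9 -0.1  2.7]
[ 1.65835675e-02 -2.98607647e+01 -4.44762602e+00 -1.77582657e+01
 -4.67898406e-02  3.31724100e-01 -1.71055108e-03]
```

View pics/s2c.png

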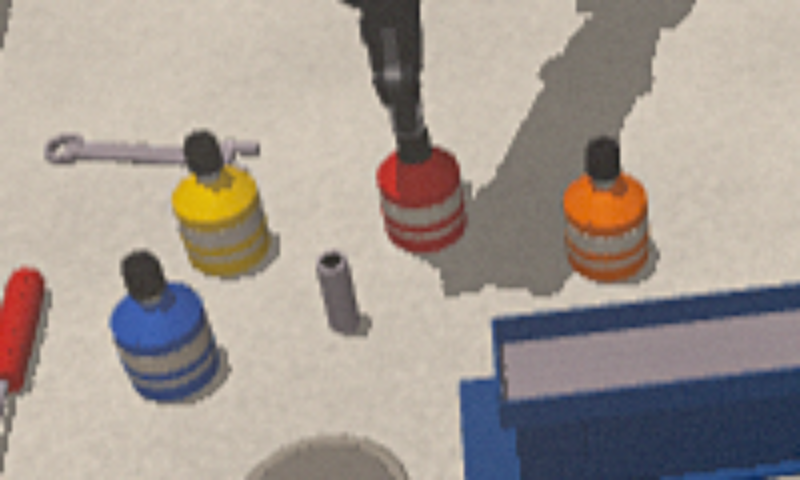

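Contact starts at a TCP height of about 0.092, so the real tips sit behind the TCP. I'll carry on to the hard stop, which gives the exact offset because the cap top is then at 0.096.

```bash
python3 - <<'E'
from h import *
q=[.4213,-.2090]
for z in np.arange(.084,.060,-.002):
    hit=robot.line_to([*q,z],velocity=.015,f_stop=15); print(hit,round(robot.current_tool_pos()[2],4),np.round(robot.current_contact_force(),1))
    if hit: break
im,c=grab("scene"); im=im[140:260,100:300]; cv2.imwrite("pics/s3c.png",cv2.resize(im[:,:,::-1],(800,480)))
robot.line_to([*q,.17],velocity=.2); print(np.round(robot.current_contact_force(),1),robot.current_time_s())
E
```

```text
True 0.0869 [-2.   0.5  6. ]
[ 0.8  0.  -0.6] 13.4667
```

View pics/s3c.png

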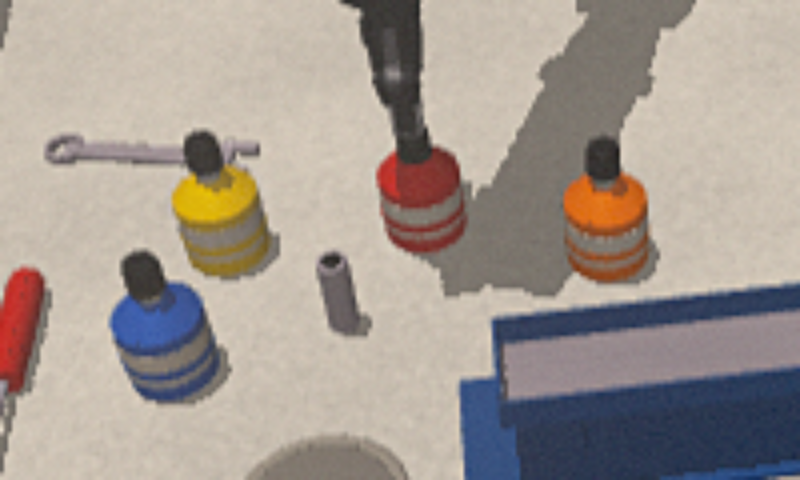

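```bash
python3 - <<'E'
from h import *
q=[.4213,-.2090]
robot.move_to([*q,.11],[180,0,Y0])
hit=robot.line_to([*q,.094],velocity=.02,f_stop=25)
print(hit,round(robot.current_tool_pos()[2],4),np.round(robot.current_contact_force(),1))
for f in (10,25):
  hit=robot.line_to([*q,.07],velocity=.01,f_stop=f)
  print(hit,round(robot.current_tool_pos()[2],4),np.round(robot.current_contact_force(),1)); 
  robot.pause(.2); print(np.round(robot.current_contact_force(),1),robot.current_tool_pos())
im,c=grab("wrist"); save(im,"press_w")
robot.line_to([*q,.20],velocity=.2);look(q,.084)
im,c=grab("scene"); im=im[140:260,100:300]; cv2.imwrite("pics/s4c.png",cv2.resize(im[:,:,::-1],(800,480)))
E
```

```text
False 0.0941 [ 0.4 -0.4  0.6]
False 0.07 [0.2 0.6 0.6]
[-0.2 -0.2 -0.6] [ 0.42130316 -0.20904105  0.07002613]
False 0.07 [-0.6 -0.9  0.1]
[-0.5  0.7 -0.5] [ 0.42130709 -0.20900099  0.07000196]
blob [196 166  30  32 447] pix [254. 184.] [212. 179.] -> [ 0.3846 -0.2085  0.084 ]
```

View pics/s4c.png

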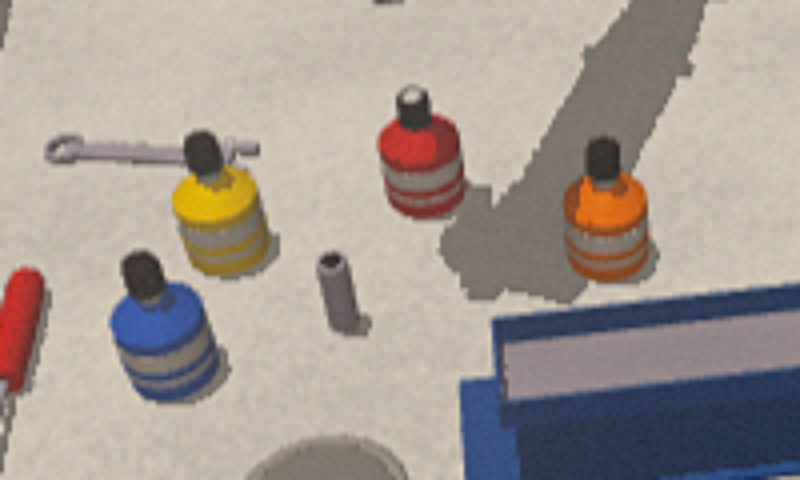

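View pics/press_w.png

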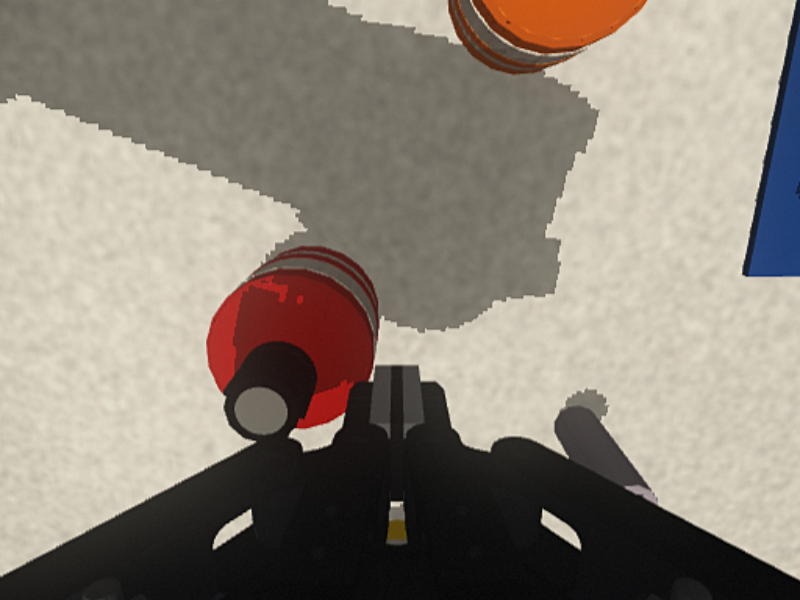

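Red is now shut: the cap sits on the shoulder with no nozzle showing below it, and the hard stop came at TCP z 0.087. That puts the closed tips about 9 mm behind the TCP. Red has also been knocked about 35 mm, to x≈0.385. I'll press the rest using these measured numbers.

```bash
sed -i 's/q=look(p,.09,"look_"+n)/q=look(p,.096,"look_"+n)/; s/q\[1\],.15\]/q[1],.125]/; s/q\[1\],.106\],velocity=.03,f_stop=18/q[1],.082],velocity=.025,f_stop=18/; s/print("hit",hit,"tip z",round(z-robot.tip_reach,4)/print("hit",hit,"TCP z",round(z,4)/' press.py
python3 press.py orange yellow blue green; cat >> h.py <<'E'
E
python3 - <<'E'
import cv2,numpy as np
cv2.imwrite("pics/m.png",np.vstack([np.hstack([cv2.resize(cv2.imread(f"pics/look_{n}.png"),(400,300)) for n in r]) for r in(("orange","yellow"),("blue","green"))]))
E
```

```text
orange
blob [243 160  24  27 515] pix [254. 173.] [255. 173.] -> [ 0.4559 -0.0715  0.096 ]
hit True TCP z 0.0869 [-1.3 -0.4  7. ]
22.15
yellow
blob [241 167  24  27 523] pix [252. 176.] [253. 180.] -> [ 0.4392 -0.3519  0.096 ]
hit True TCP z 0.087 [-1.5  1.1  4.8]
25.875
blue
blob [245 162  25  29 556] pix [255. 174.] [257. 176.] -> [ 0.5564 -0.3672  0.096 ]
hit True TCP z 0.0871 [-1.7  0.5  4.4]
29.2083
green
blob [242 157  26  30 561] pix [252. 172.] [254. 170.] -> [0.4448 0.2427 0.096 ]
hit True TCP z 0.0869 [-0.7 -1.3  5.7]
34.0333
```

View pics/m.png

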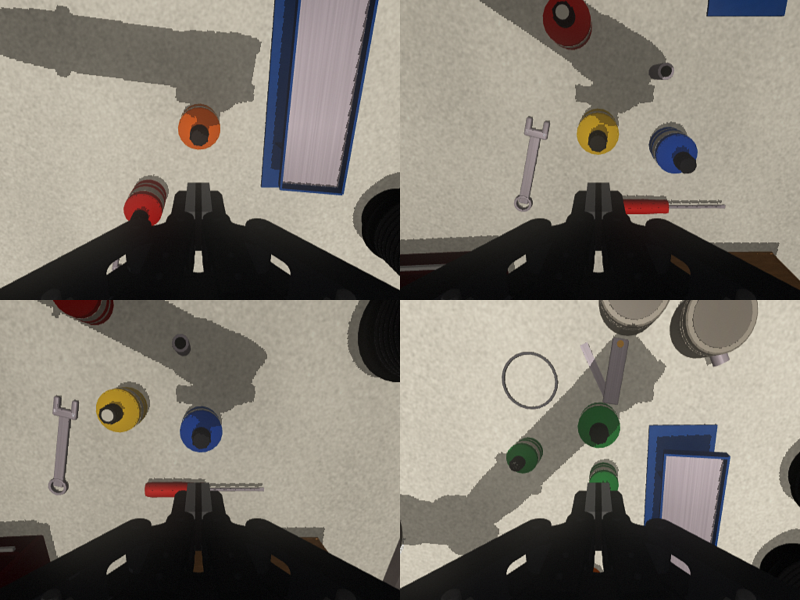

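All four caps stopped at the same hard-stop height, 0.087, so every cap is shut. I'll try the first pick, orange, and check it in the hand before going to the rack.

```bash
cat >> h.py <<'E'
def look2(p,z=.084,tag=None,r=55):
    im,c=grab("wrist"); u=proj([p[0],p[1],z],c)[0]
    m=(im.max(2)<62).astype(np.uint8)
    cs,_=cv2.findContours(m,cv2.RETR_EXTERNAL,cv2.CHAIN_APPROX_NONE); best=None
    if tag: save(im,tag)
    for k in cs:
        k=cv2.convexHull(k); a=cv2.contourArea(k); M=cv2.moments(k)
        if not 200<a<2500: continue
        ce=np.array([M["m10"],M["m01"]])/M["m00"]; d=np.hypot(*(ce-u))
        if d<r and(best is None or d<best[0]): best=(d,ce,a)
    if best is None: print("no blob",u); return None
    q=unproj(best[1],z,c); print("area",best[2],u.round(),best[1].round(),"->",q.round(4)); return q
def pick(p,ztcp=.022):
    fingers.gripper_to(1.0)
    robot.move_to([p[0],p[1],.25],[180,0,Y0])
    q=look2(p)
    if q is None: return None
    robot.line_to([q[0],q[1],.12],velocity=.3)
    hit=robot.line_to([q[0],q[1],ztcp],velocity=.06,f_stop=6)
    z=robot.current_tool_pos()[2]
    fingers.gripper_to(0.0,force=50)
    print("stop",hit,"z",round(z,4),"gap",robot.current_finger_gap(),np.round(robot.current_contact_force(),1)); return z
def place(y,h,x=-.003):
    robot.line_to([*robot.current_tool_pos()[:2],.27],velocity=.25)
    P=lambda n:TO+TR@np.array([x,y,h+n])
    robot.move_to(P(.14),EUL); robot.line_to(P(.012),velocity=.2)
    hit=robot.line_to(P(-.005),velocity=.02,f_stop=6)
    n=(TR.T@(np.array(robot.current_tool_pos())-TO))[2]-h
    print("place hit",hit,"n",round(n,4),np.round(robot.current_contact_force(),1))
    fingers.gripper_to(1.0); robot.line_to(P(.15),velocity=.2); print("t",robot.current_time_s(),"gap",robot.current_finger_gap())
E
python3 - <<'E'
from h import *
h=pick((.456,-.0715))
im,c=grab("scene"); im=im[110:260,200:400]; cv2.imwrite("pics/g1.png",cv2.resize(im[:,:,::-1],(800,600)))
E
```

```text
area 478.5 [253. 172.] [253. 172.] -> [ 0.456  -0.0723  0.084 ]
stop False z 0.0223 gap 0.676901523103356 [-2.   0.6  4.7]
```

View pics/g1.png

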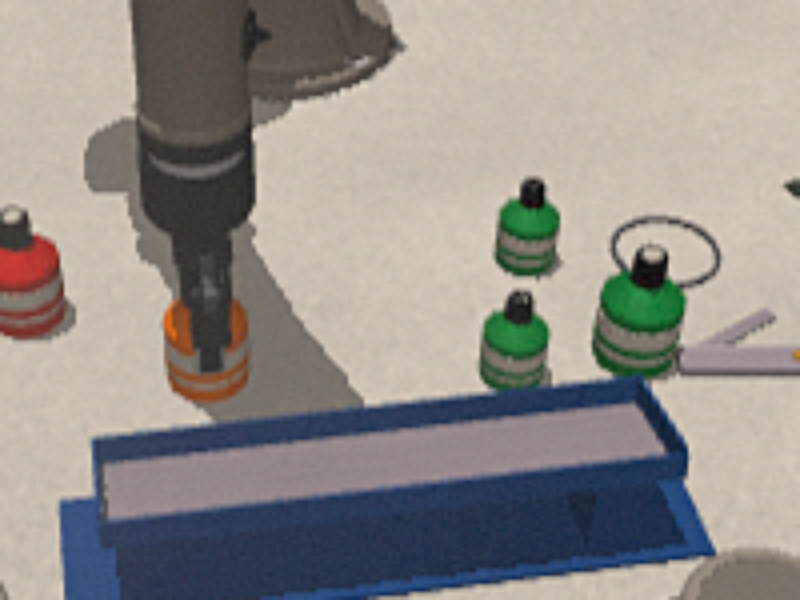

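```bash
python3 - <<'E'
from h import *
c=cam("scene")
for x in(.486,.495,.5): print(x,[(round(z,3),proj([x,-.069,z],c)[0].round(1)) for z in(.01,.02,.03,.04)])
E
```

```text
0.486 [(0.01, array([252. , 207.6])), (0.02, array([251.9, 205.1])), (0.03, array([251.8, 202.6])), (0.04, array([251.7, 200.1]))]
0.495 [(0.01, array([252. , 209.9])), (0.02, array([251.9, 207.4])), (0.03, array([251.8, 204.9])), (0.04, array([251.7, 202.3]))]
0.5 [(0.01, array([252. , 211.1])), (0.02, array([251.9, 208.7])), (0.03, array([251.8, 206.1])), (0.04, array([251.7, 203.6]))]
```

The tips are 30–40 mm up, which clears the 20 mm lips. Placing orange.

```bash
python3 - <<'E'
from h import *
place(.068,.022)
im,c=grab("scene"); im=im[110:260,200:400]; cv2.imwrite("pics/p1.png",cv2.resize(im[:,:,::-1],(800,600)))
E
```

```text
place hit True n 0.0004 [-1.3 -0.7  4.1]
t 43.5667 gap 1.0024369796685004
```

View pics/p1.png

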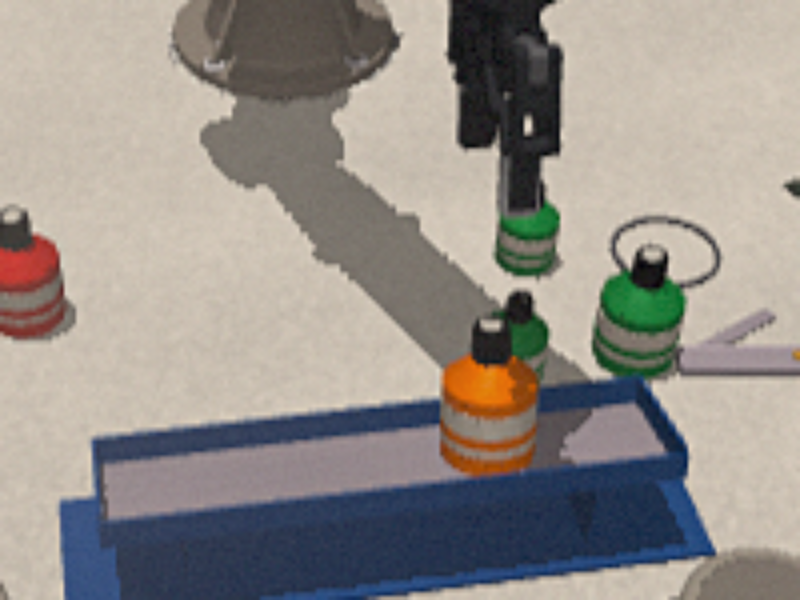

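Orange stands square in the tray, with contact at 0.4 mm from nominal. Now the other four, with abort checks.

```bash
python3 - <<'E'
from h import *
for n,p,y in [("green",(.4448,.2427),.136),("red",(.387,-.2085),0.),("yellow",(.439,-.352),-.068),("blue",(.5564,-.3672),-.136)]:
    print(n); h=pick(p)
    if h is None or abs(robot.current_finger_gap()-.677)>.03: print("ABORT"); break
    place(y,h)
robot.move_to([.42,-.1,.35],[180,0,6.5])
a,_=grab("scene"); b,c=grab("top"); w,_=grab("wrist"); save(w,"fw")
f=lambda i:cv2.resize(i,(800,300))[:,:,::-1]
cv2.imwrite("pics/fin.png",np.vstack([f(a[160:280,180:420]),f(b[110:230,130:370])])); 
E
```

```text
green
area 1892.5 [252. 168.] [250. 160.] -> [0.4418 0.2512 0.084 ]
stop False z 0.0224 gap 0.6798377086924935 [-1.5 -0.4  5.6]
place hit True n 0.0003 [-1.9 -0.9  3.6]
t 51.8333 gap 1.0018752265373447
red
area 492.5 [252. 171.] [249. 173.] -> [ 0.3837 -0.2107  0.084 ]
stop False z 0.0223 gap 0.6827023628035285 [-2.4  0.6  6.3]
place hit True n 0.0001 [-2.   0.1  3.7]
t 61.3833 gap 1.00082025175585
yellow
area 480.5 [252. 172.] [252. 172.] -> [ 0.4392 -0.3523  0.084 ]
stop False z 0.0224 gap 0.679668484250025 [-0.6  0.1  2.3]
place hit True n -0.0002 [-1.4 -1.1  3.6]
t 71.0667 gap 0.9976231183216961
blue
area 503.0 [252. 173.] [252. 174.] -> [ 0.5566 -0.3683  0.084 ]
stop False z 0.0225 gap 0.679194029296442 [ 0.3 -0.4  3.2]
place hit True n -0.0003 [-1.1 -1.1  4.5]
t 80.275 gap 0.997934218431124
```

View pics/fin.png

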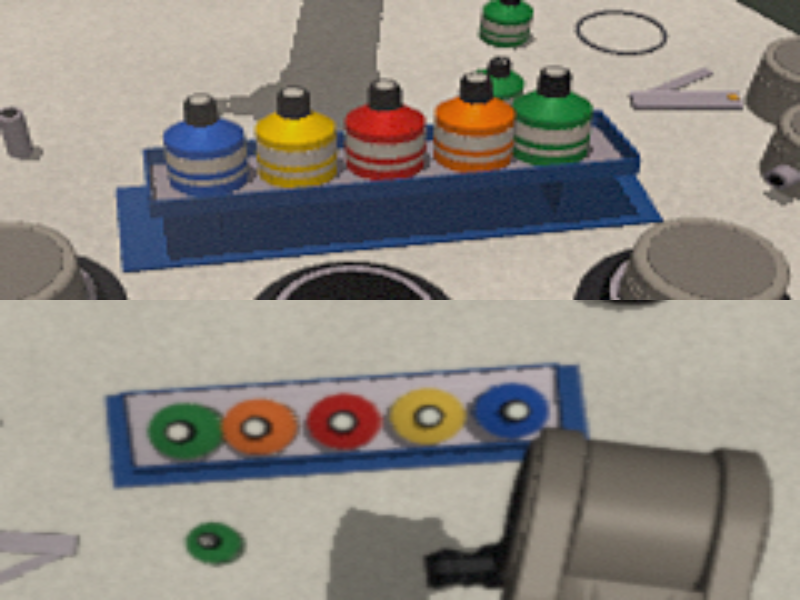

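All five look seated, and green is close to orange because its cap blob was about 8 mm off. A quick numeric check of the tray coordinates from the top view of the caps:

```bash
python3 - <<'E'
from h import *
c=cam("top"); M,E=c; o=-E[:3,:3].T@E[:3,3]
for n,(u,v) in dict(green=(178,432),orange=(255,428),red=(343,422),yellow=(429,416),blue=(516,411)).items():
    uv=[130+u*.3,110+(v-300)*.4]; d=E[:3,:3].T@(np.linalg.inv(M)@[*uv,1]*[1,-1,-1])
    oo=TR.T@(o-TO); dd=TR.T@d; print(n,(oo+dd*(.096-oo[2])/dd[2]).round(4))
print(np.round(robot.current_contact_force(),1))
E
```

```text
green [-0.0037  0.1267  0.096 ]
orange [-0.0047  0.0669  0.096 ]
red [-0.0043 -0.0015  0.096 ]
yellow [-0.0039 -0.0686  0.096 ]
blue [-0.0045 -0.1363  0.096 ]
[ 1.2 -0.4  0.4]
```

View pics/fw.png

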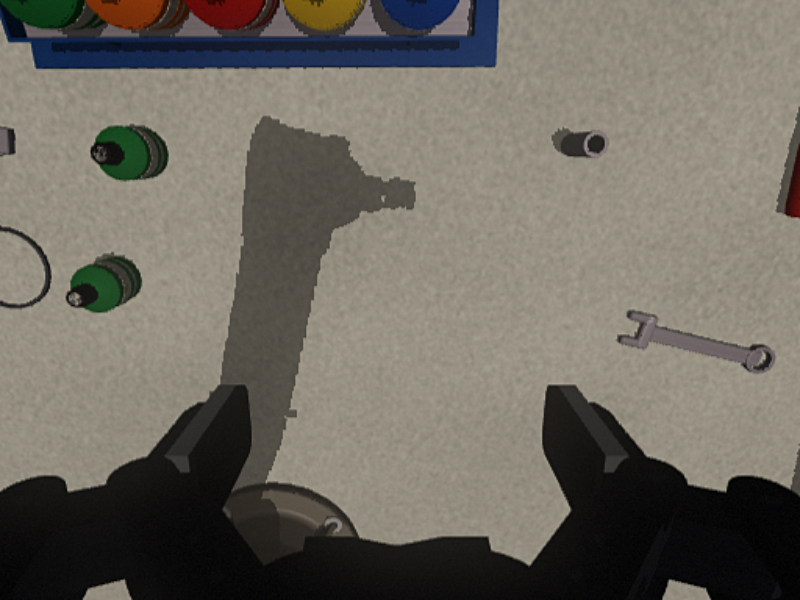

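```bash
python3 -c "
from station import *
workorder.close_job(); print(robot.current_time_s())"
```

```text
the job is handed in; nothing more can be done
the job is handed in; nothing more can be done
```

All five bottles on the bench (red, blue, yellow, orange and the large green) had their caps pressed shut. Each was then lifted and stood in the sloped rack. I handed the job in soon after 80 s on the robot's clock; no verdict came back.

**Caps:** every cap stopped at the same height, TCP z 0.087. The pressed caps show no white nozzle below them in the pictures.

**Seating:** each bottle touched the tray floor within 0.4 mm of the expected height. The last top view puts the bottles about 4 mm in front of the tray's middle line, between y = -0.136 and +0.127. All look upright, and the arm is clear of everything.

**What did not go to plan:**
- **Finger reach:** the closed fingertips sit about 9 mm behind the TCP, not 17 mm ahead as stated. My first presses on red fell short, so I measured the offset against the cap stop and used that.
- **Red moved:** red shifted about 35 mm around the time I backed off its press. I take it to be the announced knock and found it again before picking it up.
- **Green is close to orange:** one camera reading of green was about 8 mm off, so it stands about 60 mm from orange, just about touching. It still seated on the floor.
- **Bystanders:** the ones I could see in the last pictures look undisturbed. I did not measure their positions.

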